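# Start the pump controller in the right key order

### The job

Start up the grey pump controller by pressing its latching keys lightly with the fingertips, each all the way down so that it stays down: first the straight bar key, then the cross-shaped key, then the large round key. Leave the small round key up, and do not pick up or disturb the beaker, the bottle or the tape roll standing around it.

Things in the scene. Friction and masses are not known exactly. Their poses are not given: they have to be found in the camera images.
- controller: grey box-shaped pump controller fixed on the worktop, 180 mm deep (its x), 150 mm wide (its y), top face 42 mm above the worktop; a hood with a dark display along its far (+x) edge rises to about 61 mm. Four white keys stand on its top at the corners of a 60 mm square, in an order that varies, each in a black square bezel. Origin: centre of the underside; x points from the key side to the display side. A push of more than 25 N on the housing damages it.
- key_bar_top (a point): centre of the top face of the bar key, a plain straight bar 40 x 14 mm, long side across the controller (its y). White, like all four keys; 63 mm above the worktop when up, 53 mm when fully down. Moves with the key.
- key_bar (a joint): how far that key is down, in m: 0 (up to 0.001 at the start) is up, 0.010 is fully down, where the cap still gives up to 6 mm more on a spring (4.5 N, rising 1.5 N per mm) before it is rigid, and comes back those last mm when let go. It slides straight down, resists with about 3 N all the way, and stays where it is left (no spring).
- key_bar_base: black bezel 50 x 50 x 3 mm round that key, fixed on the controller, and the key it carries. A push of more than 25 N damages it.
- key_cross_top (a point): centre of the top face of the cross key, plus-shaped, arms 40 mm long over all and 14 mm wide. White, like all four keys; 63 mm above the worktop when up, 53 mm when fully down. Moves with the key.
- key_cross (a joint): how far that key is down, in m: 0 (up to 0.001 at the start) is up, 0.010 is fully down, where the cap still gives up to 6 mm more on a spring (4.5 N, rising 1.5 N per mm) before it is rigid, and comes back those last mm when let go. It slides straight down, resists with about 3 N all the way, and stays where it is left (no spring).
- key_cross_base: black bezel 50 x 50 x 3 mm round that key, fixed on the controller, and the key it carries. A push of more than 25 N damages it.
- key_round_top (a point): centre of the top face of the large round key, a disc of 38 mm diameter. White, like all four keys; 63 mm above the worktop when up, 53 mm when fully down. Moves with the key.
- key_round (a joint): how far that key is down, in m: 0 (up to 0.001 at the start) is up, 0.010 is fully down, where the cap still gives up to 6 mm more on a spring (4.5 N, rising 1.5 N per mm) before it is rigid, and comes back those last mm when let go. It slides straight down, resists with about 3 N all the way, and stays where it is left (no spring).
- key_round_base: black bezel 50 x 50 x 3 mm round that key, fixed on the controller, and the key it carries. A push of more than 25 N damages it.
- key_small_top (a point): centre of the top face of the small round key, a disc of only 18 mm diameter, not to be pressed. White, like all four keys; 63 mm above the worktop when up, 53 mm when fully down. Moves with the key.
- key_small (a joint): how far that key is down, in m: 0 (up to 0.001 at the start) is up, 0.010 is fully down, where the cap still gives up to 6 mm more on a spring (4.5 N, rising 1.5 N per mm) before it is rigid, and comes back those last mm when let go. It slides straight down, resists with about 3 N all the way, and stays where it is left (no spring).
- key_small_base: black bezel 50 x 50 x 3 mm round that key, fixed on the controller, and the key it carries. A push of more than 25 N damages it.
- beaker: small clear beaker, 56 mm diameter, 68 mm high, loose, standing left of the controller; origin at the centre of its underside. Not to be disturbed.
- bottle: clear glass bottle with a screw cap, 56 mm diameter, 131 mm high, loose, standing behind the controller; origin at the centre of its underside. Not to be disturbed.
- tape_roll: roll of label tape lying flat, 66 mm diameter, 19 mm high, loose, behind the controller; origin at the centre of its underside. Not to be disturbed.

How it is judged (in metres and radians):
On the way, in this order (a step that is already met when the one before it is completed fails the run):
1. the bar key is pressed down (value of joint key_bar above 0.0065 m), for 0.1 s.
2. then the cross key is pressed down (value of joint key_cross above 0.0065 m), for 0.1 s.
3. then the large round key is pressed down (value of joint key_round above 0.0065 m), for 0.1 s.
At the end, for the whole second after the job is handed in: The bar, cross and large round keys are each at least 6.5 mm of their 10 mm down, the small round key is less than 3 mm down, and beaker, bottle and tape roll stand upright (within 0.2 rad) within 20 mm of where they stood (value of joint each of key_bar, key_cross, key_round above 0.0065 m and value of joint key_small below 0.003 m and distance of each of beaker, bottle, tape_roll from where it was at the start of the episode below 0.02 m and angle between each of beaker, bottle, tape_roll's own z axis and vertical below 0.2 rad); the robot touches nothing.
It fails at once if the cross key goes down more than 4 mm before the bar key is down (value of joint key_cross above 0.004 m and value of joint key_bar below 0.006 m).
It fails at once if the large round key goes down more than 4 mm before the bar and cross keys are down (value of joint key_round above 0.004 m and value of joint any of key_bar, key_cross below 0.006 m).
It fails at once if the small round key is pushed more than 3 mm down (value of joint key_small above 0.003 m).
It fails at once if a key or its bezel, or the controller's housing, is pushed with more than 25 N (contact force between any of key_bar_base, key_cross_base, key_round_base, key_small_base, controller and anything else above 25 N).
It fails at once if the beaker, bottle or tape roll is lifted, or moved more than 20 mm, or tipped (distance of any of beaker, bottle, tape_roll from where it was at the start of the episode above 0.02 m or angle between any of beaker, bottle, tape_roll's own z axis and vertical above 0.3 rad).
It also fails if it takes over 42 s, if anything falls off the work surface, if the arm or the gripper's body presses on something with over 40 N, if the wrist force passes 120 N, or if a joint passes its speed limit or range.

### The arm

A 6-joint arm with a two-finger parallel gripper is mounted at the origin on a cart in front of the work surface, level with it; the furniture and walls round the work are solid. World frame = base frame: x ahead of the robot, y to its left, z up, the work surface at z = 0. Lengths are in m, angles in degrees, forces in N, time in s.
With the tool pointing down it reaches from about 0.3 to 0.775 m from the base axis. Payload 14.6 kg.
Tool frame: the origin (TCP) lies at the very end of the fingers, on their centre line; the grasp point (between the pads) lies 19 mm behind it (ctrl.grip_depth is the distance from the TCP to the grasp point, in m); z points along the fingers, y is the direction in which the jaws open and shut (so a half turn about z gives the same grasp; the last joint's range is limited). The gripper opens to 85 mm and grips with 20 to 120 N. Pads are 22 mm wide; open, the fingers measure 114 mm over their backs; the gripper's body (76 mm by 85 mm) begins 54 mm behind the grasp point. The pads swing forward as they close: fully open they stand 13 mm farther back than shut.
Start: joints at [72.674, 17.183, 87.147, -0, 75.671, -3.816], TCP at [0.128, 0.535, 0.202] pointing down, gripper open.
Joint ranges: [-173.82, 173.82], [-45.26, 126.66], [13.44, 144.39], [-59.66, 239.66], [0, 175.72], [-146.38, 146.38]. Speed limits (degrees/s): [127.2, 127.2, 147.25, 180, 180, 180].

### API

Orientations are given as [roll, pitch, yaw] about the fixed x, y, z axes, in that order (R = Rz(yaw) Ry(pitch) Rx(roll)).
In Python, from plant import ctrl gives the robot as it stands.
- The arm moves only by the tool jog_arm, never from a script. Its arguments are lists of equal length, an entry for each row: "linear": the shift along the world's x, y, z in cm, a list of three; "spin": the turn about the world's z in rad; "jaw": the closure, from -1 (fully open) to 1 (shut). In form: {"linear": [[dx, dy, dz], ...], "spin": [spin, ...], "jaw": [jaw, ...]}. A call has exactly 5 rows; each row is the pose to reach, as a shift and turn from the pose commanded when the call began; what a row does not reach only later rows make up. A row lasts 1/12 s, in which the tool goes at most 41.7 mm and 7.16 degrees, less where a joint would pass 70% of its speed; a pose out of reach is approached as far as the arm can. A call with a gripper value outside its range is refused whole. The fingers move at their own pace and stop on an object; "squeeze" is the grip in N (left out, the last holds). Time passes only in rows, so rows that repeat a pose let the fingers close, or fill a call up. It gives the time, the measured TCP pose, the force and the opening at its end, in the units of the state.
- ctrl.observe(): the state, without advancing time (a new reading comes with each control period).
- ctrl.grab_frame(name): name is "scene" or "top" or "wrist"; returns the picture (420x560x3 uint8, red, green, blue); there is no depth.
- ctrl.camera_params(name): a dict with "fx", "fy", "cx", "cy" (pixels), "k1" (the pictures are not rectified: a ray, as slopes to the right and down, at radius r is drawn at 1 + k1 r^2 times it, then the intrinsics apply), "rvec" (rotation vector, rad) and "tvec" (3), from world to camera coordinates, as OpenCV has them; the wrist camera has in their place "T_tool_cam" (4x4, takes a point from camera to tool coordinates, whose origin is the TCP and whose axes are the flange's). Camera axes: x right, y down, z forward; pixel columns grow to the right and rows downward; lengths in m; the calibration is good to about 2 mm. A picture is of the moment at which its call begins: read the wrist's pose just before it. camera_params takes no time and is no camera call.
- ctrl.hand_in(): hands the job in, once; it reports no verdict.
The state is a dict: "clock": time; "joints": joint angles; "dq": joint speeds; "joint_torque": joint torques, N m; "tcp_pos": TCP position; "orientation": TCP orientation; "contact_force": force on the tool from outside, world axes, zero at the start; "ft_torque": the same for the moment, N m; "finger_gap": finger opening in m.
Only numpy, scipy, OpenCV 4.12 (cv2) and the standard library are available. Lean on these libraries where they do the work, as an engineer would, in place of code of your own. Each camera call takes 0.05 s, during which the arm holds its last target. There are 200 camera calls.

## Working session

There is one attempt and no reset: what is moved stays moved. The work goes in short steps, Python scripts to look and compute and a tool call to move; the robot and the scene stay as the last step left them, time stands still between calls to the robot, and variables do not carry over. Pictures are saved under pics/ and viewed, about 8 in all and at most 12, crops included, and the job is handed in when it is done.

Besides the shell and the picture viewer there is one more tool, called as name([rows], argument=value, ...), one row to a line, values as JSON. jog_arm: Moves the arm, as the interface text tells. Its arguments: {"type":"object","properties":{"linear":{"type":"array"},"spin":{"type":"array"},"jaw":{"type":"array"},"squeeze":{"type":"number"}},"required":["linear","spin","jaw"]}

```bash
mkdir -p pics; python3 - <<'E'
from plant import ctrl
import cv2,numpy as np
s=ctrl.observe();print(s['clock'],s['tcp_pos'],s['orientation'],s['finger_gap'],s['contact_force'])
a=ctrl.grab_frame("scene");b=ctrl.grab_frame("top")
for n,i in(("scene",a),("top",b)):
    cv2.imwrite(f"pics/{n}0.png",cv2.cvtColor(i,cv2.COLOR_RGB2BGR));print(ctrl.camera_params(n))
print(ctrl.camera_params("wrist"))
E
```

```text
0.0 [0.12842378 0.53450363 0.20129539] [-1.79930596e+02 -4.89653374e-03  1.66488916e+02] 0.0855844597049507 [-0.65440469 -0.21662796  0.12164218]
{'fx': 532.6878776772099, 'fy': 532.6878776772099, 'cx': 278.16072420738544, 'cy': 209.0576950748363, 'k1': -0.17759005374538997, 'rvec': array([ 0.77006644, -2.3978701 ,  1.30552469]), 'tvec': array([0.62931412, 0.16906312, 0.72362078])}
{'fx': 406.8938378033332, 'fy': 406.8938378033332, 'cx': 282.0347248915295, 'cy': 208.58389221519928, 'k1': -0.04531395086791321, 'rvec': array([ 2.14789881, -2.18498234,  0.10677625]), 'tvec': array([0.23012468, 0.59458416, 0.86736454])}
{'fx': 355.35049367520605, 'fy': 355.35049367520605, 'cx': 272.2230275763046, 'cy': 211.557118229027, 'k1': -0.07708713784486884, 'T_tool_cam': array([[ 7.77929076e-04, -9.53671671e-01, -3.00848363e-01,
         7.55297988e-02],
       [ 9.99999680e-01,  7.98228123e-04,  5.54474621e-05,
        -8.84092982e-05],
       [ 1.87266951e-04, -3.00848310e-01,  9.53671987e-01,
        -1.72529008e-01],
       [ 0.00000000e+00,  0.00000000e+00,  0.00000000e+00,
         1.00000000e+00]])}
```

View pics/top0.png

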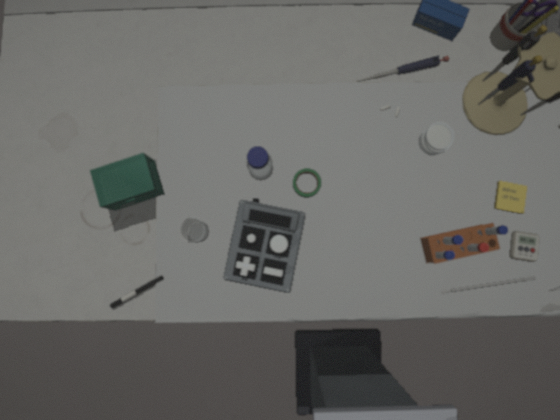

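View pics/scene0.png

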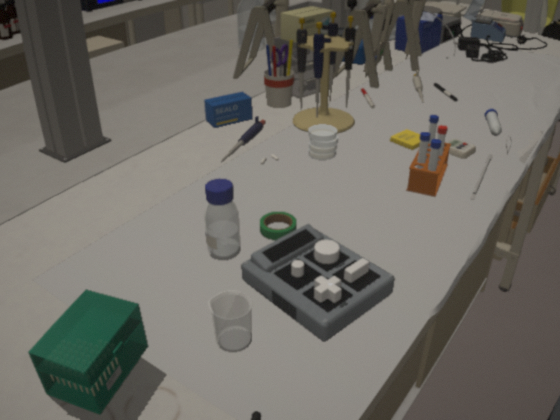

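The top view shows the controller at about (265,245), with cross (245,266), bar (273,271), small (251,239) and large round (279,244). The scene view agrees with this. Next I'll cast rays onto z = 63 mm from both views.

```bash
cat > h.py <<'E'
import cv2,numpy as np
from plant import ctrl
def ray(p,uv,pose=None):
    # undistort (k1 radial model), return origin, direction in world
    K=np.array([[p['fx'],0,p['cx']],[0,p['fy'],p['cy']],[0,0,1]])
    n=cv2.undistortPoints(np.array([[uv]],float),K,np.array([p['k1'],0,0,0]))[0,0]
    d=np.array([*n,1])
    if pose is None:
        R=cv2.Rodrigues(p['rvec'])[0];return -R.T@p['tvec'],R.T@d
    T=pose@p['T_tool_cam'];return T[:3,3],T[:3,:3]@d
def onz(p,uv,z,pose=None):
    o,d=ray(p,uv,pose);return o+d*(z-o[2])/d[2]
def proj(p,X):
    K=np.array([[p['fx'],0,p['cx']],[0,p['fy'],p['cy']],[0,0,1]])
    return cv2.projectPoints(np.array([X],float),p['rvec'],p['tvec'],K,np.array([p['k1'],0,0,0]))[0].ravel()
def blobs(im,box,thr,amin=20):
    x0,y0,x1,y1=box;m=(im[y0:y1,x0:x1].min(2)>thr).astype(np.uint8)
    n,l,s,c=cv2.connectedComponentsWithStats(m)
    return [(c[i]+[x0,y0],s[i,4]) for i in range(1,n) if s[i,4]>amin]
E
python3 - <<'E'
from h import *
t=cv2.imread("pics/top0.png");p=ctrl.camera_params("top")
print(t[244,279],t[271,273],t[230,264],t[300,200])
for c,a in blobs(t,(230,225,295,285),150): print('top',c.round(1),a,onz(p,c,.063).round(4))
print('ctrl',[onz(p,q,.042).round(3) for q in((226,282),(291,291))],[onz(p,q,.061).round(3) for q in((240,201),(304,210))])
for n,q,z in(('beaker',(195,231),.03),('bottle',(258,157),.131),('tape',(307,182),.019)): print(n,onz(p,q,z).round(3))
print(proj(p,[.128,.535,.2]),proj(p,[0,0,0]))
s=cv2.imread("pics/scene0.png");ps=ctrl.camera_params("scene")
for n,q in(('small',(298,264)),('round',(327,247)),('cross',(328,284)),('bar',(357,267))): print(n,onz(ps,q,.063).round(4),s[q[1],q[0]])
E
```

```text
[147 151 148] [145 148 146] [52 53 52] [121 123 122]
ctrl [array([0.441, 0.343, 0.042]), array([0.42 , 0.204, 0.042])] [array([0.613, 0.31 , 0.061]), array([0.592, 0.173, 0.061])]
beaker [0.552 0.413 0.03 ]
bottle [0.692 0.266 0.131]
tape [0.659 0.163 0.019]
[104.05077166 472.0976937 ] [387.34656553 480.68313985]
small [0.5324 0.2885 0.063 ] [163 171 176]
round [0.5197 0.2301 0.063 ] [164 171 176]
cross [0.4744 0.3011 0.063 ] [172 176 180]
bar [0.4599 0.2462 0.063 ] [158 166 170]
```

jog_arm([
  [3.2, -2.4, 0],
  [6.4, -4.8, 0],
  [9.6, -7.2, 0],
  [12.8, -9.6, 0],
  [16, -12, 0],
], spin=[0, 0, 0, 0, 0], jaw=[1, 1, 1, 1, 1], squeeze=20)

```text
clock: 0.52
tcp_pos: [0.2895, 0.4133, 0.2017]
orientation: [-180.0, -0.0, 166.5]
contact_force: [0.2, 1.1, 1.3]
finger_gap: 0.0253
```

jog_arm([
  [3.2, -2.4, 0],
  [6.4, -4.8, 0],
  [9.6, -7.2, 0],
  [12.8, -9.6, 0],
  [16, -12, 0],
], spin=[0, 0, 0, 0, 0], jaw=[1, 1, 1, 1, 1])

```text
clock: 0.93
tcp_pos: [0.4497, 0.2931, 0.2017]
orientation: [-180.0, -0.0, 166.5]
contact_force: [-0.5, 0.2, 0.5]
finger_gap: 0.0001
```

jog_arm([
  [2, -1.2, 0],
  [4, -2.4, 0],
  [4, -2.4, 0],
  [4, -2.4, 0],
  [4, -2.4, 0],
], spin=[0, 0, 0, 0, 0], jaw=[1, 1, 1, 1, 1])

```text
clock: 1.35
tcp_pos: [0.488, 0.271, 0.2015]
orientation: [-180.0, -0.0, 166.5]
contact_force: [-0.1, 0.9, 0.4]
finger_gap: 0.0001
```

```bash
cat >> h.py <<'E'
def toolpose():
    from scipy.spatial.transform import Rotation as R
    s=ctrl.observe();T=np.eye(4);T[:3,:3]=R.from_euler('xyz',s['orientation'],degrees=True).as_matrix();T[:3,3]=s['tcp_pos'];return s,T
E
python3 - <<'E'
from h import *
s,T=toolpose();w=ctrl.grab_frame("wrist")
cv2.imwrite("pics/w1.png",w[...,::-1]);np.save("T1.npy",T)
print(s['clock'],s['tcp_pos'],s['orientation'],s['finger_gap'],s['contact_force'])
t=cv2.imread("pics/top0.png");p=ctrl.camera_params("top")
for c,a in blobs(t,(234,228,292,282),105): print('top',c.round(1),a,onz(p,c,.063).round(4))
E
```

```text
1.35 [0.48797829 0.27098713 0.20154769] [-1.79979093e+02 -3.93641859e-02  1.66493819e+02] 8.162822924898638e-05 [-0.12345081  0.87044732  0.37992771]
top [250.6 237.6] 50 [0.5346 0.2874 0.063 ]
top [278.5 243.2] 241 [0.5217 0.2285 0.063 ]
top [244.9 265.7] 191 [0.4758 0.2999 0.063 ]
top [272.8 271.3] 116 [0.4632 0.2415 0.063 ]
```

View pics/w1.png

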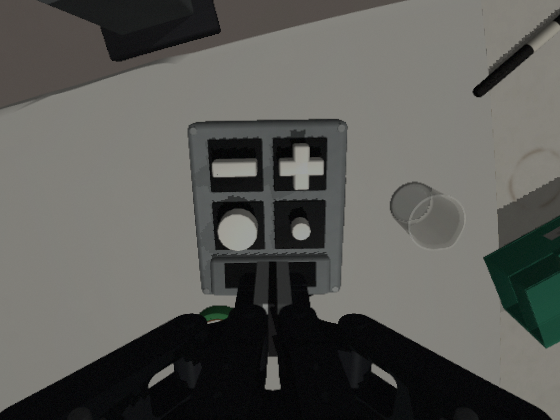

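The wrist view shows bar (234,168), cross (301,167), large round (238,229) and small (301,229), and the tool is aligned with the controller. Next I'll cross-check these positions against the top view.

```bash
python3 - <<'E'
from h import *
w=cv2.imread("pics/w1.png");T=np.load("T1.npy");p=ctrl.camera_params("wrist")
print(w[168,234],w[229,238])
for thr in(110,150):
  for c,a in blobs(w,(205,135,328,252),thr): print(thr,c.round(1),a,onz(p,c,.063,T).round(4))
E
```

```text
[148 155 157] [151 159 157]
110 [301.4 167.8] 1003 [0.4763 0.3002 0.063 ]
110 [233.7 169.1] 593 [0.4635 0.2416 0.063 ]
110 [237.1 232.2] 1099 [0.5219 0.2289 0.063 ]
110 [301.  231.2] 230 [0.5348 0.2873 0.063 ]
150 [302.4 172.5] 478 [0.4807 0.3002 0.063 ]
150 [242.3 172. ] 132 [0.4678 0.2483 0.063 ]
150 [241.7 235.2] 634 [0.5258 0.2324 0.063 ]
150 [301.3 232.1] 171 [0.5358 0.2874 0.063 ]
```

jog_arm([
  [-2.5, -2.95, 0],
  [-2.5, -2.95, -4],
  [-2.5, -2.95, -8],
  [-2.5, -2.95, -11.5],
  [-2.5, -2.95, -12],
], spin=[0, 0, 0, 0, 0], jaw=[1, 1, 1, 1, 1])

```text
clock: 1.82
tcp_pos: [0.4601, 0.2407, 0.0769]
orientation: [-179.7, -0.4, 166.6]
contact_force: [-0.9, -0.3, -0.9]
finger_gap: 0.0003
```

jog_arm([
  [0, 0, -0.3],
  [0, 0, -0.6],
  [0, 0, -0.9],
  [0, 0, -1.2],
  [0, 0, -1.5],
], spin=[0, 0, 0, 0, 0], jaw=[1, 1, 1, 1, 1])

```text
clock: 2.23
tcp_pos: [0.464, 0.2416, 0.0678]
orientation: [179.9, 0.1, 166.5]
contact_force: [-0.4, -0.1, 0.0]
finger_gap: 0.0002
```

jog_arm([
  [0, 0, -0.1],
  [0, 0, -0.2],
  [0, 0, -0.3],
  [0, 0, -0.4],
  [0, 0, -0.5],
], spin=[0, 0, 0, 0, 0], jaw=[1, 1, 1, 1, 1])

```text
clock: 2.65
tcp_pos: [0.4635, 0.2413, 0.0619]
orientation: [180.0, 0.0, 166.5]
contact_force: [0.0, -0.9, -0.4]
finger_gap: -0.0001
```

jog_arm([
  [0, 0, -0.1],
  [0, 0, -0.2],
  [0, 0, -0.3],
  [0, 0, -0.4],
  [0, 0, -0.5],
], spin=[0, 0, 0, 0, 0], jaw=[1, 1, 1, 1, 1])

```text
clock: 3.07
tcp_pos: [0.4635, 0.2413, 0.0568]
orientation: [-180.0, -0.0, 166.5]
contact_force: [0.1, 0.2, 0.8]
finger_gap: 0.0002
```

jog_arm([
  [0, 0, -0.1],
  [0, 0, -0.2],
  [0, 0, -0.3],
  [0, 0, -0.4],
  [0, 0, -0.4],
], spin=[0, 0, 0, 0, 0], jaw=[1, 1, 1, 1, 1])

```text
clock: 3.48
tcp_pos: [0.4634, 0.2412, 0.0527]
orientation: [-180.0, -0.0, 166.5]
contact_force: [-0.4, -0.0, -0.1]
finger_gap: -0.0006
```

No contact force yet at z = 52.7 mm, which I didn't expect. I'll look before going lower.

```bash
python3 - <<'E'
from h import *
s,T=toolpose();print(s['clock'],s['tcp_pos'],s['contact_force'],s['finger_gap'])
a=ctrl.grab_frame("scene");w=ctrl.grab_frame("wrist")
c=cv2.resize(a[190:350,220:430],None,fx=3,fy=3,interpolation=cv2.INTER_CUBIC)
cv2.imwrite("pics/s2.png",cv2.convertScaleAbs(c,alpha=1.6)[...,::-1])
cv2.imwrite("pics/w2.png",cv2.convertScaleAbs(w,alpha=1.6)[...,::-1]);np.save("T2.npy",T)
p=ctrl.camera_params("wrist")
E
```

```text
3.4833 [0.46339127 0.2412092  0.05265261] [-0.35894544 -0.01260047 -0.06414425] -0.0005591318006944982
```

View pics/s2.png

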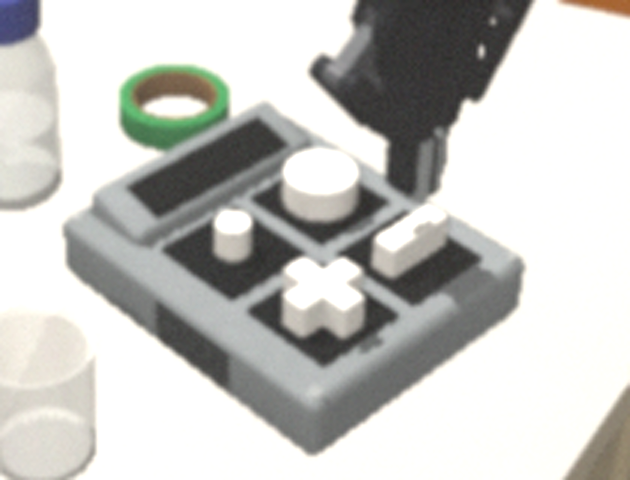

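View pics/w2.png

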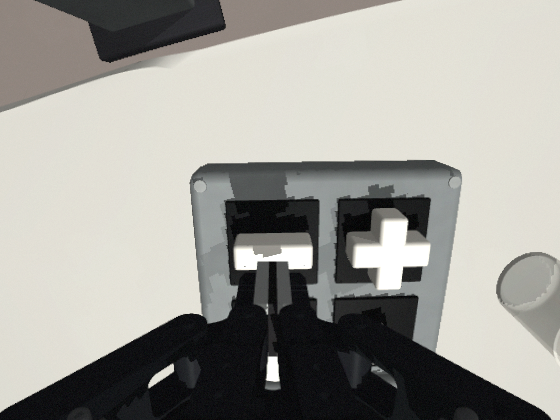

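The wrist crop shows the tips at about (272,262), over the rear part of the bar, with a shadow on it. In the scene crop the bar is still up. I'll compare where the reported TCP projects with where the tips appear.

```bash
python3 - <<'E'
from h import *
p=ctrl.camera_params("wrist");T=np.load("T2.npy")
K=np.array([[p['fx'],0,p['cx']],[0,p['fy'],p['cy']],[0,0,1]]);C=np.linalg.inv(p['T_tool_cam'])
for z in(-.03,-.02,-.01,0): print(z,cv2.projectPoints(np.array([[[0.,0,z]],[[.011,0,z]],[[-.011,0,z]]]),cv2.Rodrigues(C[:3,:3])[0],C[:3,3],K,np.array([p['k1'],0,0,0]))[0].reshape(-1,2).round(0).tolist())
ps=ctrl.camera_params("scene")
for dz in(0,.01,.02):
  q=proj(ps,T[:3,3]+[0,0,dz]);print('scene crop',dz,((q-[220,190])*3).round())
w=cv2.imread("pics/w2.png")
for c,a in blobs(w,(230,205,440,300),200): print(c.round(1),a,onz(p,c,.063,T).round(4),onz(p,c,.053,T).round(4))
for u in((234,235),(312,235),(312,252)): print([onz(p,u,z,T).round(4).tolist() for z in(.053,.063)])
E
```

```text
-0.03 [[272.0, 277.0], [272.0, 254.0], [272.0, 298.0]]
-0.02 [[272.0, 267.0], [272.0, 245.0], [272.0, 287.0]]
-0.01 [[272.0, 258.0], [272.0, 237.0], [272.0, 277.0]]
0 [[272.0, 250.0], [272.0, 230.0], [272.0, 269.0]]
scene crop 0 [408. 240.]
scene crop 0.01 [409. 224.]
scene crop 0.02 [411. 207.]
[391.6 254.6] 2755 [0.4757 0.2999 0.063 ] [0.481  0.3024 0.053 ]
[274.5 257.6] 1199 [0.4634 0.2423 0.063 ] [0.4679 0.2413 0.053 ]
[[0.4505, 0.2238, 0.053], [0.447, 0.2258, 0.063]]
[[0.46, 0.2632, 0.053], [0.4559, 0.263, 0.063]]
[[0.4694, 0.2613, 0.053], [0.4648, 0.2612, 0.063]]
```

The visible tips are about 20 mm above the reported TCP, and the bar hasn't moved. I'll keep going down in small steps and rely on the force reading.

jog_arm([
  [0, 0, -0.1],
  [0, 0, -0.2],
  [0, 0, -0.3],
  [0, 0, -0.4],
  [0, 0, -0.5],
], spin=[0, 0, 0, 0, 0], jaw=[1, 1, 1, 1, 1])

```text
clock: 4.0
tcp_pos: [0.4635, 0.2413, 0.0477]
orientation: [-180.0, -0.0, 166.5]
contact_force: [0.0, -0.3, -0.6]
finger_gap: -0.0001
```

jog_arm([
  [0, 0, -0.1],
  [0, 0, -0.2],
  [0, 0, -0.3],
  [0, 0, -0.4],
  [0, 0, -0.4],
], spin=[0, 0, 0, 0, 0], jaw=[1, 1, 1, 1, 1])

```text
clock: 4.42
tcp_pos: [0.4634, 0.2412, 0.0437]
orientation: [-180.0, -0.0, 166.5]
contact_force: [0.1, -0.1, 0.4]
finger_gap: 0.0003
```

jog_arm([
  [0, 0, -0.1],
  [0, 0, -0.2],
  [0, 0, -0.3],
  [0, 0, -0.3],
  [0, 0, -0.3],
], spin=[0, 0, 0, 0, 0], jaw=[1, 1, 1, 1, 1])

```text
clock: 4.83
tcp_pos: [0.4635, 0.2413, 0.0408]
orientation: [-180.0, -0.0, 166.5]
contact_force: [-0.1, 0.8, -1.1]
finger_gap: 0.0002
```

```bash
python3 - <<'E'
from h import *
s,T=toolpose();print(s['clock'],s['tcp_pos'],s['contact_force'])
a=ctrl.grab_frame("scene");w=ctrl.grab_frame("wrist");p=ctrl.camera_params("wrist")
A=cv2.convertScaleAbs(cv2.resize(a[220:290,300:400],None,fx=4,fy=4,interpolation=cv2.INTER_CUBIC),alpha=1.6)
W=cv2.convertScaleAbs(w[180:320,190:390],alpha=1.6);W=cv2.resize(W,(400,280))
cv2.imwrite("pics/m3.png",np.hstack([A,W])[...,::-1])
E
```

```text
4.8333 [0.46346929 0.24126148 0.04082406] [-0.06414294  0.84705659 -1.06866211]
```

View pics/m3.png

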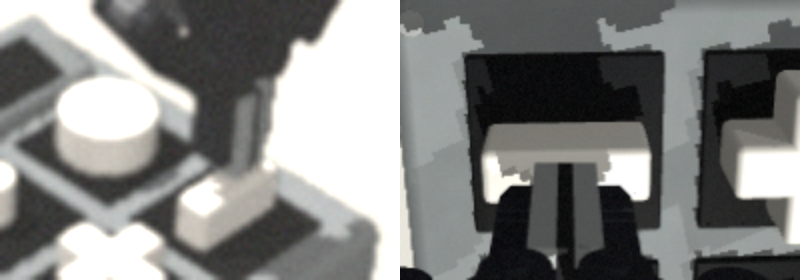

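The tips now sit centred over the bar and just above it, with no contact yet. I'll continue down.

jog_arm([
  [0, 0, -0.1],
  [0, 0, -0.2],
  [0, 0, -0.3],
  [0, 0, -0.3],
  [0, 0, -0.3],
], spin=[0, 0, 0, 0, 0], jaw=[1, 1, 1, 1, 1])

```text
clock: 5.35
tcp_pos: [0.4634, 0.2413, 0.0378]
orientation: [-180.0, -0.0, 166.5]
contact_force: [0.4, 0.2, 0.7]
finger_gap: -0.0001
```

jog_arm([
  [0, 0, -0.1],
  [0, 0, -0.2],
  [0, 0, -0.3],
  [0, 0, -0.3],
  [0, 0, -0.3],
], spin=[0, 0, 0, 0, 0], jaw=[1, 1, 1, 1, 1])

```text
clock: 5.77
tcp_pos: [0.4635, 0.2412, 0.0348]
orientation: [-180.0, -0.0, 166.5]
contact_force: [-0.2, -0.6, 0.2]
finger_gap: 0.0001
```

jog_arm([
  [0, 0, 0],
  [0, 0, -0.1],
  [0, 0, -0.2],
  [0, 0, -0.3],
  [0, 0, -0.4],
], spin=[0, 0, 0, 0, 0], jaw=[1, 1, 1, 1, 1])

```text
clock: 6.18
tcp_pos: [0.4636, 0.2413, 0.0309]
orientation: [180.0, 0.0, 166.5]
contact_force: [-1.5, -0.3, 2.9]
finger_gap: -0.0001
```

```bash
python3 - <<'E'
from h import *
s,T=toolpose();print(s['clock'],s['tcp_pos'],s['contact_force'])
a=ctrl.grab_frame("scene");w=ctrl.grab_frame("wrist");p=ctrl.camera_params("wrist")
A=cv2.convertScaleAbs(cv2.resize(a[220:290,300:400],None,fx=4,fy=4,interpolation=cv2.INTER_CUBIC),alpha=1.6)
W=cv2.convertScaleAbs(w[200:340,190:390],alpha=1.6);W=cv2.resize(W,(400,280))
cv2.imwrite("pics/m4.png",np.hstack([A,W])[...,::-1])
E
```

```text
6.1833 [0.46358288 0.24127667 0.03092754] [-1.54585657 -0.28325303  2.9403128 ]
```

View pics/m4.png

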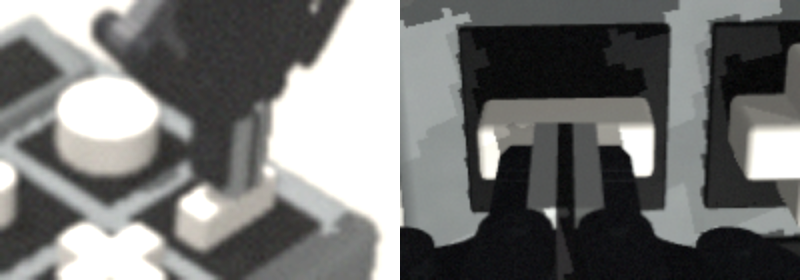

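Contact at last: 2.9 N at TCP z of about 31 mm, so the real tips are about 30 mm above the reported TCP. I'll press on to the spring stop, where the force should rise to about 5 N or more.

jog_arm([
  [0, 0, -0.1],
  [0, 0, -0.2],
  [0, 0, -0.3],
  [0, 0, -0.4],
  [0, 0, -0.5],
], spin=[0, 0, 0, 0, 0], jaw=[1, 1, 1, 1, 1])

```text
clock: 6.7
tcp_pos: [0.4635, 0.2413, 0.0258]
orientation: [180.0, 0.0, 166.5]
contact_force: [0.0, 0.1, 2.2]
finger_gap: 0.0001
```

jog_arm([
  [0, 0, -0.1],
  [0, 0, -0.2],
  [0, 0, -0.3],
  [0, 0, -0.3],
  [0, 0, -0.3],
], spin=[0, 0, 0, 0, 0], jaw=[1, 1, 1, 1, 1])

```text
clock: 7.12
tcp_pos: [0.4636, 0.2413, 0.023]
orientation: [180.0, 0.0, 166.5]
contact_force: [-0.6, -0.0, 4.8]
finger_gap: 0.0003
```

jog_arm([
  [0, 0, -0.1],
  [0, 0, -0.2],
  [0, 0, -0.2],
  [0, 0, -0.2],
  [0, 0, -0.2],
], spin=[0, 0, 0, 0, 0], jaw=[1, 1, 1, 1, 1])

```text
clock: 7.53
tcp_pos: [0.4636, 0.2413, 0.0212]
orientation: [180.0, 0.0, 166.5]
contact_force: [-2.1, -1.4, 8.3]
finger_gap: 0.0002
```

The force rose to 8.3 N along the spring, so the bar is fully down at TCP z of about 23.5 mm. Next I'll lift and go to the cross.

jog_arm([
  [0, 0, 1.5],
  [0, 0, 3.0],
  [0.6, 2.9, 3.0],
  [1.25, 5.85, 3.0],
  [1.25, 5.85, 3.0],
], spin=[0, 0, 0, 0, 0], jaw=[1, 1, 1, 1, 1])

```text
clock: 7.95
tcp_pos: [0.4766, 0.3033, 0.0511]
orientation: [179.9, 0.1, 166.6]
contact_force: [-0.5, -0.7, -0.4]
finger_gap: -0.0001
```

```bash
python3 - <<'E'
from h import *
s,T=toolpose();print(s['clock'],s['tcp_pos'],s['contact_force'])
a=ctrl.grab_frame("scene");w=ctrl.grab_frame("wrist");p=ctrl.camera_params("wrist")
A=cv2.convertScaleAbs(cv2.resize(a[220:310,290:390],(400,360),interpolation=cv2.INTER_CUBIC),alpha=1.6)
W=cv2.convertScaleAbs(w[160:340,120:320],alpha=1.6);W=cv2.resize(W,(400,360))
cv2.imwrite("pics/m5.png",np.hstack([A,W])[...,::-1])
E
```

```text
7.95 [0.47660553 0.30328253 0.05113558] [-0.54528545 -0.69338576 -0.40513288]
```

View pics/m5.png

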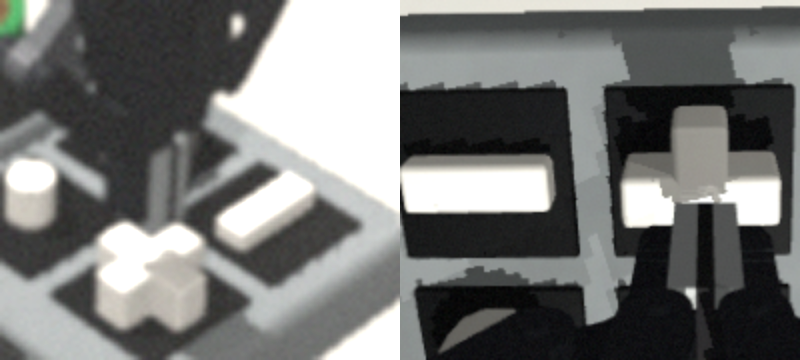

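The bar stays down, visibly lower than the cross, and the tips are over the centre of the cross. I'll press the cross.

jog_arm([
  [0, 0, -0.3],
  [0, 0, -0.7],
  [0, 0, -1.1],
  [0, 0, -1.5],
  [0, 0, -1.6],
], spin=[0, 0, 0, 0, 0], jaw=[1, 1, 1, 1, 1])

```text
clock: 8.47
tcp_pos: [0.4757, 0.2992, 0.034]
orientation: [-180.0, -0.0, 166.5]
contact_force: [-0.4, -0.4, 0.7]
finger_gap: -0.0001
```

jog_arm([
  [0, 0, -0.1],
  [0, 0, -0.2],
  [0, 0, -0.3],
  [0, 0, -0.4],
  [0, 0, -0.5],
], spin=[0, 0, 0, 0, 0], jaw=[1, 1, 1, 1, 1])

```text
clock: 8.88
tcp_pos: [0.4761, 0.2997, 0.03]
orientation: [180.0, 0.0, 166.5]
contact_force: [-0.1, -2.1, 1.7]
finger_gap: -0.0001
```

jog_arm([
  [0, 0, -0.1],
  [0, 0, -0.2],
  [0, 0, -0.3],
  [0, 0, -0.4],
  [0, 0, -0.5],
], spin=[0, 0, 0, 0, 0], jaw=[1, 1, 1, 1, 1])

```text
clock: 9.3
tcp_pos: [0.4761, 0.2998, 0.0248]
orientation: [180.0, 0.0, 166.5]
contact_force: [0.2, -2.5, 3.1]
finger_gap: -0.0
```

jog_arm([
  [0, 0, -0.1],
  [0, 0, -0.2],
  [0, 0, -0.3],
  [0, 0, -0.4],
  [0, 0, -0.4],
], spin=[0, 0, 0, 0, 0], jaw=[1, 1, 1, 1, 1])

```text
clock: 9.72
tcp_pos: [0.4761, 0.2998, 0.0211]
orientation: [180.0, 0.0, 166.5]
contact_force: [-1.4, -3.8, 7.0]
finger_gap: -0.0002
```

The cross is on its spring at 7 N. Next is the large round key.

jog_arm([
  [0, 0, 1.5],
  [0, 0, 3.0],
  [2.0, -3.1, 3.0],
  [4.0, -6.2, 3.0],
  [4.6, -7.1, 3.0],
], spin=[0, 0, 0, 0, 0], jaw=[1, 1, 1, 1, 1])

```text
clock: 10.13
tcp_pos: [0.5238, 0.2259, 0.051]
orientation: [180.0, 0.0, 166.4]
contact_force: [0.1, -0.5, -0.2]
finger_gap: -0.0002
```

jog_arm([
  [0, 0, 0],
  [0, 0, -0.4],
  [0, 0, -0.8],
  [0, 0, -1.2],
  [0, 0, -1.6],
], spin=[0, 0, 0, 0, 0], jaw=[1, 1, 1, 1, 1])

```text
clock: 10.55
tcp_pos: [0.5213, 0.2296, 0.0342]
orientation: [-180.0, -0.0, 166.6]
contact_force: [-0.5, -0.5, -0.6]
finger_gap: -0.0001
```

jog_arm([
  [0, 0, -0.1],
  [0, 0, -0.2],
  [0, 0, -0.3],
  [0, 0, -0.4],
  [0, 0, -0.5],
], spin=[0, 0, 0, 0, 0], jaw=[1, 1, 1, 1, 1])

```text
clock: 10.97
tcp_pos: [0.5221, 0.2289, 0.03]
orientation: [180.0, 0.0, 166.5]
contact_force: [-1.9, 1.8, 3.3]
finger_gap: 0.0001
```

jog_arm([
  [0, 0, -0.1],
  [0, 0, -0.2],
  [0, 0, -0.3],
  [0, 0, -0.4],
  [0, 0, -0.5],
], spin=[0, 0, 0, 0, 0], jaw=[1, 1, 1, 1, 1])

```text
clock: 11.38
tcp_pos: [0.5221, 0.2288, 0.0249]
orientation: [180.0, 0.0, 166.5]
contact_force: [0.6, 2.8, 2.9]
finger_gap: 0.0004
```

jog_arm([
  [0, 0, -0.1],
  [0, 0, -0.2],
  [0, 0, -0.3],
  [0, 0, -0.4],
  [0, 0, -0.4],
], spin=[0, 0, 0, 0, 0], jaw=[1, 1, 1, 1, 1])

```text
clock: 11.8
tcp_pos: [0.5222, 0.2288, 0.0211]
orientation: [180.0, 0.0, 166.5]
contact_force: [-2.6, 0.6, 7.7]
finger_gap: 0.0001
```

All three keys reached their springs. I'll lift clear and check.

jog_arm([
  [0, 0, 1.5],
  [0, 0, 4],
  [0, 0, 8],
  [0, 0, 12],
  [-3.4, 4.2, 15],
], spin=[0, 0, 0, 0, 0], jaw=[1, 1, 1, 1, 1])

```text
clock: 12.22
tcp_pos: [0.5022, 0.2545, 0.1654]
orientation: [179.9, 0.3, 166.2]
contact_force: [0.2, 0.3, 0.1]
finger_gap: -0.0
```

jog_arm([
  [0, 0, 3],
  [0, 0, 3],
  [0, 0, 3],
  [0, 0, 3],
  [0, 0, 3],
], spin=[0, 0, 0, 0, 0], jaw=[1, 1, 1, 1, 1])

```text
clock: 12.63
tcp_pos: [0.4988, 0.2565, 0.1896]
orientation: [-179.9, -0.1, 166.5]
contact_force: [-0.3, 0.0, -0.2]
finger_gap: 0.0001
```

```bash
python3 - <<'E'
from h import *
s,T=toolpose();print(s['clock'],s['tcp_pos'],s['contact_force'])
a=ctrl.grab_frame("scene");w=ctrl.grab_frame("wrist");p=ctrl.camera_params("wrist")
b=cv2.imread("pics/scene0.png")[...,::-1]
f=lambda i:cv2.convertScaleAbs(cv2.resize(i[170:350,190:400],(400,343),interpolation=cv2.INTER_CUBIC),alpha=1.6)
cv2.imwrite("pics/m6.png",np.hstack([f(b),f(a)])[...,::-1])
for c,a in blobs(w,(190,110,345,260),110): print(c.round(1),a,onz(p,c,.063,T).round(4),onz(p,c,.053,T).round(4))
E
```

```text
12.6333 [0.49878196 0.25647486 0.18955302] [-0.30451631  0.03431591 -0.16604526]
[195.8 197.6] 1739 [0.4887 0.1898 0.063 ] [0.4908 0.187  0.053 ]
[315.2 152.7] 1062 [0.4748 0.2991 0.063 ] [0.4764 0.2999 0.053 ]
[246.5 154.1] 635 [0.4624 0.2426 0.063 ] [0.4636 0.2415 0.053 ]
[249.  218.9] 1157 [0.5186 0.2302 0.063 ] [0.5217 0.2287 0.053 ]
[315.5 221.5] 263 [0.5348 0.2872 0.063 ] [0.5384 0.2876 0.053 ]
```

View pics/m6.png

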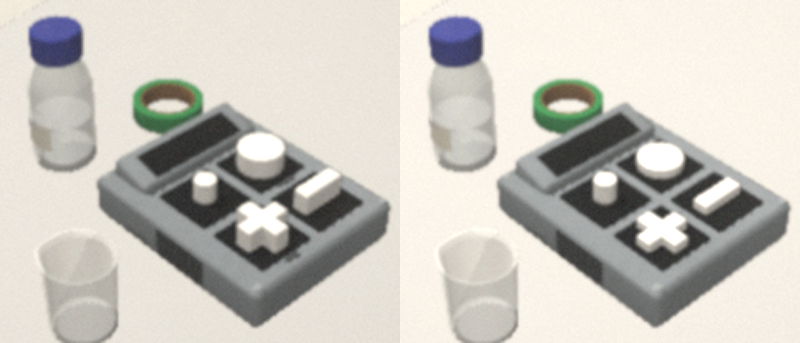

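The before and after pictures show bar, cross and large round down and the small key still up. The beaker, bottle and tape roll haven't moved. The rays agree: the three pressed keys match at z = 53 mm and the small one at 63 mm.

```bash
python3 -c "
from plant import ctrl
print(ctrl.hand_in())"
```

```text
the job is handed in; nothing more can be done
None
```

I pressed the bar, cross and large round keys fully down, in that order, with shut fingertips, and handed the job in at about 12.7 s of the 42 s allowed.

- **Force:** each key was pushed about 2.5 mm into its spring. The highest readings were 8.3 N (bar), 7.0 N (cross) and 7.7 N (large round), against the 25 N limit.
- **Last pictures:** after lifting clear, the three pressed keys fit a top height of 53 mm. The small round key still fits 63 mm, so it is up. The beaker, bottle and tape roll looked unmoved, and the robot was touching nothing.
- **Disagreement:** the real fingertips were about 30 mm higher than the reported TCP. The bar key gave no contact at the expected height, so I looked again and went down in small steps until the force showed contact. I then used that height for the other two keys.

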